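# Dial open the tool strongbox

## Task

Open the steel strongbox: turn the dial clockwise, past 15 once, and stop on 15 the second time it comes round; turn it back anticlockwise, past 15 once, and stop on 20; then turn it clockwise slowly and lightly until you feel the bolt drop in and the dial come dead against its stop, and do not force it there. Then raise the lid, whose handle is at the front, to about 45 degrees or more, gently (never wrench at it while it is still locked), and let go of it. Leave the tools lying round the strongbox where they are.

Things in the scene. Friction and masses are not known exactly. Their poses are not given: they have to be found in the camera images.
- chest: Grey steel strongbox bolted to the bench, 240 (x) x 340 (y) x 116 mm high with its lid shut. Origin at the centre of its underside; its own x points from its front (handle side, nearest the robot) to its hinge side, z up.
- lid: Its lid, a plate 244 x 348 x 6 mm, top face 116 mm above the bench when shut. Origin on the hinge line at the middle of the box's rear top edge, 120 mm behind the box's centre, 110 mm above the bench. Shut, its axes are the box's; it swings its front edge up about the y axis, to 92 degrees at most. Locked, it lifts less than 1 degree. It carries the dial, the lock and the bolt.
- lid_handle (a point): Middle of the bow handle's bar at the lid's front edge: round bar 10 mm thick, 110 mm long, along the box's y, 45 mm before the box's front face (38 mm free between bar and lid edge), 285 mm from the hinge line, 113 mm above the bench when shut. The lid's axes. Unlocked, 1 to 6 N here raises the lid; a spring and a stiff hinge let it stay where it is left.
- dial: Combination dial on the lid: black disc 130 mm across, 6 mm thick, face 126 mm above the bench, a grip bar across its middle. Turns about the vertical through the box's centre. Origin on that axis 110 mm above the bench; z up, x towards its zero mark, a long white wedge. Forty white divisions of 9 degrees, every fifth longer, count clockwise from zero, seen from above. Starts between 20 and 37.
- dial_index (a point): Tip of the fixed white index arrowhead on the lid, 65 mm from the dial's axis on the hinge side (box's +x). The dial reads n when its zero mark stands n x 9 degrees anticlockwise of the index; turned clockwise it counts down. Stopping on a number is good to one division either side. Locked, the dial turns without end or detents: 0.02 N m alone, up to 0.1 N m when it drags the wheels inside.
- dial_grip (a point): Middle of the dial's grip bar, on the axis, 141 mm above the bench: upright bar 88 x 14 x 30 mm high, standing on the disc along the dial's y; pinch it or push its ends round. With 15 and 20 set, the bolt drops in less than a turn clockwise from 20 (by feel; missed above 1.5 rad/s): the dial stops dead, 9 degrees of play, the lid is free. Over 0.6 N m (14 N at a bar end) there breaks it.
- socket_big_mid (a point): Bystander, loose: deep steel socket, 42 mm across, 62 mm tall, standing. This point is its middle.
- socket_small_mid (a point): Bystander, loose: steel socket, 30 mm across, 50 mm tall, standing. This point is its middle.
- spanner_mid (a point): Bystander, loose: combination spanner, 200 x 38 x 8 mm, lying. This point is its middle.
- screwdriver_mid (a point): Bystander, loose: screwdriver with a yellow handle, 190 x 26 x 26 mm, lying. This point is its middle.
- hammer_mid (a point): Bystander, loose: hammer, 270 mm long, head 78 x 26 x 26 mm, lying. This point is its middle.
- c_clamp_mid (a point): Bystander, loose: steel C-clamp, 85 x 140 x 22 mm, lying. This point is its middle.

How it is judged:
By the outcome, as a careful person would: the job done as asked, in the order asked, and still so for the second after the job is handed in, with the robot touching nothing.
It also fails if it takes over 72 s, if anything falls off the work surface, if the arm or the gripper's body presses on something with over 40 N, if the wrist force passes 120 N, or if a joint passes its speed limit or range.

## Robot

A 7-joint arm with a two-finger parallel gripper is mounted at the origin on the work surface. World frame = base frame: x ahead of the robot, y to its left, z up, the work surface at z = 0. Lengths are in m, angles in degrees, forces in N, time in s.
With the tool pointing down it reaches from about 0.4 to 0.85 m from the base axis. Payload 6.9 kg.
Tool frame: the origin (TCP) lies between the finger pads; the fingertips stand 25 mm ahead of it and the grasp point (between the pads) lies 6 mm ahead of it; z points along the fingers, y is the line along which they close (so a half turn about z gives the same grasp; the last joint's range is limited). The gripper opens to 85 mm and grips with 20 to 120 N. Pads are 22 mm wide; open, the fingers measure 114 mm over their backs; the gripper's body (76 mm by 85 mm) begins 54 mm behind the grasp point. The pads swing forward as they close: fully open they stand 13 mm farther back than shut.
Start: joints at [80.128, 29.078, -13.613, 85.955, 7.202, 65.827, -8.869], TCP at [0.171, -0.601, 0.223] pointing down, gripper open.
Joint ranges: [-176.47, 176.47], [-13.61, 117.27], [-81.72, 77.17], [0.22, 143.17], [-87.28, 267.28], [10, 112.55], [-165.47, 165.47]. Speed limits (degrees/s): [136.94, 136.94, 180, 180, 180, 180, 180].

## Interface

Orientations are given as a 3x3 rotation matrix whose columns are the frame's x, y, z axes.
In Python, from rig import telemetry, grab_frame, camera_info, ticket gives the robot as it stands. The module is installed in compiled form; this text tells all that it offers.
- The arm moves only by the tool arm_command, never from a script. Its argument "rows" is a list of rows, each a list of 7 numbers: the shift along the tool's x, y, z scaled (see below), then the turn, a rotation vector about the tool's x, y, z scaled (see below), then the opening, from 0 (shut) to 1 (fully open). In form: [[dx, dy, dz, rx, ry, rz, grip], ...]. A call has 1 to 12 rows; each row shifts and turns the commanded pose from where the row before left it, along the tool's axes as they then stand; what a row does not reach is not made up. The controller multiplies each number of a shift by 0.04 m and each number of a turn by 8 degrees. A row lasts 1/10 s, in which the tool goes at most 50 mm and 8.59 degrees, less where a joint would pass 70% of its speed; a pose out of reach is approached as far as the arm can. A call with a number of a shift or a turn outside -1 to 1 is refused whole. A call with a gripper value outside its range is refused whole. The fingers move at their own pace and stop on an object; "force" is the grip in N (left out, the last holds). Time passes only in rows, so rows that do not move let the fingers close. It gives the time, the measured TCP pose, the force, the opening and the grip force at its end, in the units of the state.
- telemetry.get_state(): the state, without advancing time (a new reading comes with each control period).
- grab_frame(name): name is "scene" or "top" or "wrist"; returns the picture (480x640x3 uint8, blue, green, red); there is no depth.
- camera_info(name): a dict with "vertical_fov" (degrees; the focal length in pixels is half the picture's height over the tangent of half this angle, whatever the lens; pixels are square), "cx", "cy" (the principal point, pixels), "world_to_cam" (4x4, takes a point from world to camera coordinates). Camera axes: x right, y down, z forward; pixel columns grow to the right and rows downward; lengths in m; the calibration is good to about 2 mm. The wrist camera is an equidistant fisheye: a pixel r from the principal point sees the ray r / f radians off the axis. A picture is of the moment at which its call begins: read the wrist's pose just before it. camera_info takes no time and is no camera call; for the wrist camera it gives the pose at the moment of the call.
- ticket.sign_off(): hands the job in; it is judged then, once.
The state is a dict: "time": time; "q": joint angles; "joint_velocities": joint speeds; "joint_torque": joint torques, N m; "ee_pos": TCP position; "eef_rot": TCP orientation; "ft_force": force on the tool from outside, world axes, zero at the start; "moment": the same for the moment, N m; "opening": finger opening in m; "finger_force": force on a finger pad.
Only numpy, scipy, OpenCV 4.12 (cv2) and the standard library are available. Lean on these libraries where they do the work, as an engineer would, in place of code of your own. Each camera call takes 0.05 s, during which the arm holds its last target. There are 200 camera calls.

## Working session

There is one attempt and no reset: what is moved stays moved. The work goes in short steps, Python scripts to look and compute and a tool call to move; the robot and the scene stay as the last step left them, time stands still between calls to the robot, and variables do not carry over. Pictures are saved under pics/ and viewed, at most 10 in all, crops included, and the job is handed in when it is done.

Besides the shell and the picture viewer there is one more tool, called after "Call:" as name(argument=value, ...) on one line, values as JSON. arm_command: Moves the arm, as the interface text tells. Shifts and turns lie within -1 to 1; 1 stands for 0.04 m of shift or 8 degrees of turn. Its arguments: {"type":"object","properties":{"rows":{"type":"array"},"force":{"type":"number"}},"required":["rows"]}

```bash
mkdir -p pics
python3 - <<'E'
from rig import telemetry, grab_frame, camera_info
import cv2, numpy as np
np.set_printoptions(precision=4,suppress=True)
s=telemetry.get_state(); print(s['time'],s['ee_pos'],s['eef_rot'],s['opening'])
for n in ('top','scene'):
    c=camera_info(n); print(n,c)
    cv2.imwrite(f'pics/{n}0.png',grab_frame(n))
E
```

```text
0.0 [ 0.1712 -0.6006  0.2226] [[ 0.9617  0.2742 -0.0005]
 [ 0.2742 -0.9617  0.0017]
 [-0.     -0.0018 -1.    ]] 0.08510840751891706
top {'vertical_fov': 42.57230684826538, 'cx': 315.32068158539494, 'cy': 240.4661296943747, 'world_to_cam': array([[ 0.0127, -0.9999,  0.0106, -0.0031],
       [-0.9886, -0.0142, -0.1498,  0.575 ],
       [ 0.1499, -0.0086, -0.9887,  1.2519],
       [ 0.    ,  0.    ,  0.    ,  1.    ]])}
scene {'vertical_fov': 45.78403649555932, 'cx': 312.6720253009057, 'cy': 241.46056267995777, 'world_to_cam': array([[-0.3875,  0.9218,  0.0098,  0.2285],
       [ 0.7366,  0.316 , -0.598 , -0.3483],
       [-0.5543, -0.2245, -0.8015,  1.6009],
       [ 0.    ,  0.    ,  0.    ,  1.    ]])}
```

View pics/top0.png

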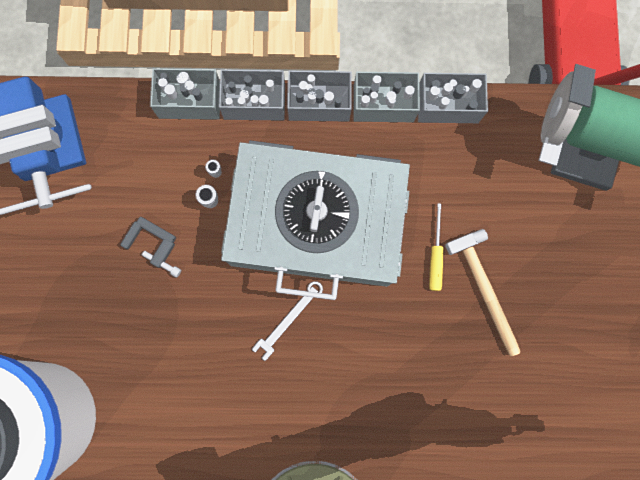

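View pics/scene0.png

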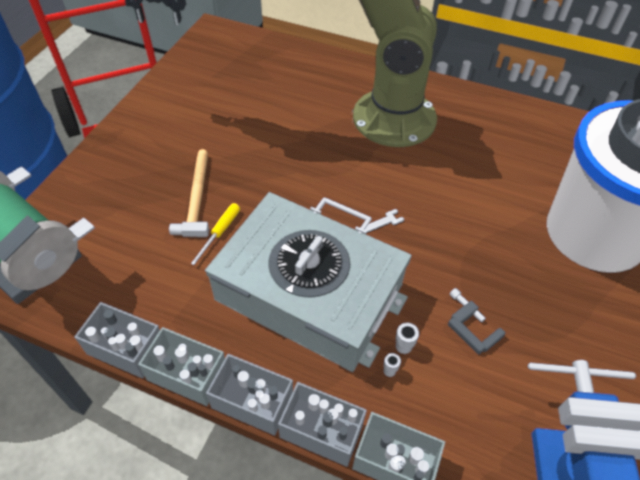

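The top view shows the box around (316,212), the index arrow at about (321,175) and the zero wedge near (345,215). The grip bar runs from (321,188) to (313,230). The spanner ring lies under the handle bar at (315,288), and the sockets sit left of the box at (206,195). The scene view agrees. Next I'll measure the lid corners, the index, the wedge and the bar.

```bash
cat > h.py <<'E'
import cv2, numpy as np
from rig import telemetry, grab_frame, camera_info
np.set_printoptions(precision=4,suppress=True)
def ray(c,uv):
    f=240/np.tan(np.radians(c['vertical_fov'])/2); W=c['world_to_cam']; R=W[:3,:3]
    d=np.array([(uv[0]-c['cx'])/f,(uv[1]-c['cy'])/f,1.]); return -R.T@W[:3,3], R.T@d
def toplane(c,uv,z):
    o,d=ray(c,uv); return (o+d*(z-o[2])/d[2])
def proj(c,p):
    f=240/np.tan(np.radians(c['vertical_fov'])/2); W=c['world_to_cam']; q=W[:3,:3]@p+W[:3,3]
    return np.array([c['cx']+f*q[0]/q[2],c['cy']+f*q[1]/q[2]])
E
python3 - <<'E'
from h import *
c=camera_info('top'); im=cv2.imread('pics/top0.png'); hsv=cv2.cvtColor(im,cv2.COLOR_BGR2HSV)
# lid: bluish grey
m=((hsv[...,0]>60)&(hsv[...,0]<120)&(hsv[...,1]>8)&(hsv[...,1]<70)&(hsv[...,2]>120)).astype(np.uint8)
m[:135]=0;m[300:]=0;m[:,:218]=0;m[:,415:]=0
m=cv2.morphologyEx(m,cv2.MORPH_OPEN,np.ones((9,9)))
k=max(cv2.findContours(m,0,1)[0],key=cv2.contourArea)[:,0]
P=np.array([toplane(c,p,.116)[:2] for p in k],np.float32)
print('lid rect',cv2.minAreaRect(P), cv2.boxPoints(cv2.minAreaRect(P)))
# dial dark ring
g=im.max(2); d=((g<100)).astype(np.uint8); d[:160]=0;d[262:]=0;d[:,265:]; d[:,:265]=0;d[:,370:]=0
d=cv2.morphologyEx(d,cv2.MORPH_CLOSE,np.ones((9,9)))
kd=max(cv2.findContours(d,0,1)[0],key=cv2.contourArea)
D=np.array([toplane(c,p,.126)[:2] for p in cv2.convexHull(kd)[:,0]],np.float32)
print('dial circ',cv2.minEnclosingCircle(D),cv2.fitEllipse(D))
cr=cv2.resize(im[160:265,265:370],None,fx=5.6,fy=5.6,interpolation=cv2.INTER_CUBIC); cv2.imwrite('pics/dial.png',cr)
E
```

```text
lid rect ((0.6255936622619629, 0.0023141801357269287), (0.3532855808734894, 0.24974988400936127), 83.2916488647461) [[ 0.4809 -0.1585]
 [ 0.729  -0.1877]
 [ 0.7702  0.1632]
 [ 0.5222  0.1923]]
dial circ ((0.6182447075843811, 0.011938566341996193), 0.07470683753490448) ((0.6187440752983093, 0.01243505161255598), (0.13187359273433685, 0.15157237648963928), 24.541278839111328)
```

View pics/dial.png

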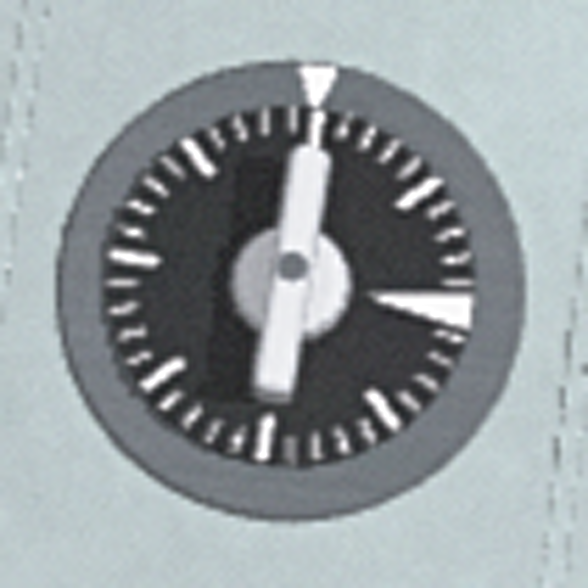

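The crop shows the index tip at (317,110) directly over a long division. The wedge sits about 90° clockwise of it, so the dial reads about 30. The bar runs from (315,150) to (272,395), with the hub pin at (293,265).

Run:
```python
from h import *
c=camera_info('top'); im=cv2.imread('pics/top0.png')
f=lambda u,v:((u+.5)/5.6+265-.5,(v+.5)/5.6+160-.5)
for n,p,z in(('index',(317,112),.122),('hub',(293,265),.156),('bar1',(317,145),.156),('bar2',(272,398),.156),('wedge tip',(372,298),.126),('wedge end',(473,309),.126),('disc L',(106,290),.126),('disc R',(474,290),.126),('disc T',(296,104),.126),('disc B',(290,467),.126)):
    print(n,toplane(c,f(*p),z))
s=camera_info('scene'); im2=cv2.imread('pics/scene0.png')
# wrist cam
print(proj(s,np.array([.62,.005,.126])),proj(s,np.array([.69,-.0,.12])))
g=cv2.cvtColor(im2,cv2.COLOR_BGR2GRAY)
```

```text
index [ 0.6865 -0.0049  0.122 ]
hub [0.6235 0.0034 0.156 ]
bar1 [ 0.6661 -0.0044  0.156 ]
bar2 [0.5769 0.01   0.156 ]
wedge tip [ 0.6183 -0.025   0.126 ]
wedge end [ 0.6148 -0.0608  0.126 ]
disc L [0.6198 0.0691 0.126 ]
disc R [ 0.6217 -0.0611  0.126 ]
disc T [0.6883 0.0027 0.126 ]
disc B [0.5574 0.0032 0.126 ]
[309.7584 258.5188] [293.5718 286.1489]
```

```bash
cat >> h.py <<'E'
from scipy.spatial.transform import Rotation as Ro
def plan(p,R,target,Rt,n,grip):
    """rows (tool axes, scaled) from pose p,R to target,Rt in n equal world steps"""
    w=(Ro.from_matrix(R).inv()*Ro.from_matrix(Rt)).as_rotvec(degrees=True)
    return w
def rows(p,R,target,dyaw,n,grip):
    # dyaw: turn about tool z in degrees (positive clockwise from above)
    p=np.array(p);R=np.array(R);out=[]
    for i in range(n):
        d=(np.array(target)-p)/(n-i); r=np.round(np.r_[R.T@d/.04,0,0,dyaw/n/8],2)
        out.append(list(r)+[grip]); p=p+R@(r[:3]*.04); R=R@Ro.from_rotvec([0,0,r[5]*8],degrees=True).as_matrix()
    for o in out: print([float(round(x,2)) for x in o])
    return out
def yaw(R): return np.degrees(np.arctan2(R[1][0],R[0][0]))
E
python3 - <<'E'
from h import *
s=telemetry.get_state()
rows(s['ee_pos'],s['eef_rot'],[.622,.0035,.225],-156.1,20,.5)
E
```

```text
[0.75, -0.57, -0.0, 0.0, 0.0, -0.98, 0.5]
[0.82, -0.46, -0.0, 0.0, 0.0, -0.98, 0.5]
[0.88, -0.35, -0.0, 0.0, 0.0, -0.98, 0.5]
[0.91, -0.23, -0.0, 0.0, 0.0, -0.98, 0.5]
[0.94, -0.1, -0.0, 0.0, 0.0, -0.98, 0.5]
[0.94, 0.03, -0.0, 0.0, 0.0, -0.98, 0.5]
[0.93, 0.16, -0.0, 0.0, 0.0, -0.98, 0.5]
[0.9, 0.28, -0.0, 0.0, 0.0, -0.98, 0.5]
[0.85, 0.4, -0.0, 0.0, 0.0, -0.98, 0.5]
[0.79, 0.52, -0.0, 0.0, 0.0, -0.98, 0.5]
[0.71, 0.62, -0.0, 0.0, 0.0, -0.98, 0.5]
[0.62, 0.71, -0.0, 0.0, 0.0, -0.98, 0.5]
[0.52, 0.79, -0.0, 0.0, 0.0, -0.98, 0.5]
[0.4, 0.85, -0.01, 0.0, 0.0, -0.98, 0.5]
[0.28, 0.9, -0.0, 0.0, 0.0, -0.98, 0.5]
[0.16, 0.93, -0.01, 0.0, 0.0, -0.98, 0.5]
[0.03, 0.94, -0.0, 0.0, 0.0, -0.98, 0.5]
[-0.1, 0.94, -0.01, 0.0, 0.0, -0.98, 0.5]
[-0.22, 0.91, -0.0, 0.0, 0.0, -0.98, 0.5]
[-0.34, 0.88, -0.01, 0.0, 0.0, -0.98, 0.5]
```

Call:
arm_command(rows=[[0.75,-0.57,0,0,0,-0.98,0.5],[0.82,-0.46,0,0,0,-0.98,0.5],[0.88,-0.35,0,0,0,-0.98,0.5],[0.91,-0.23,0,0,0,-0.98,0.5],[0.94,-0.1,0,0,0,-0.98,0.5],[0.94,0.03,0,0,0,-0.98,0.5],[0.93,0.16,0,0,0,-0.98,0.5],[0.9,0.28,0,0,0,-0.98,0.5],[0.85,0.4,0,0,0,-0.98,0.5],[0.79,0.52,0,0,0,-0.98,0.5],[0.71,0.62,0,0,0,-0.98,0.5],[0.62,0.71,0,0,0,-0.98,0.5]], force=40)

```text
time: 1.3
ee_pos: [0.4422, -0.2371, 0.2233]
eef_rot: [[-0.347, 0.938, -0.0], [0.938, 0.347, -0.0], [0.0, -0.0, -1.0]]
ft_force: [-1.1, -0.5, -0.1]
opening: 0.0427
finger_force: 0.0
```

Call:
arm_command(rows=[[0.52,0.79,0,0,0,-0.98,0.5],[0.4,0.85,0,0,0,-0.98,0.5],[0.28,0.9,0,0,0,-0.98,0.5],[0.16,0.93,0,0,0,-0.98,0.5],[0.03,0.94,0,0,0,-0.98,0.5],[-0.1,0.94,0,0,0,-0.98,0.5],[-0.22,0.91,0,0,0,-0.98,0.5],[-0.34,0.88,0,0,0,-0.98,0.5],[0,0,0,0,0,0,0.5]])

```text
time: 2.2
ee_pos: [0.6234, 0.009, 0.2229]
eef_rot: [[-0.993, 0.117, 0.0], [0.117, 0.993, 0.005], [0.0, 0.005, -1.0]]
ft_force: [0.1, 0.3, -0.6]
opening: 0.0429
finger_force: 0.0
```

Run:
```python
from h import *
s=telemetry.get_state(); print(s['time'],s['ee_pos'],yaw(s['eef_rot']),s['q'],s['ft_force'],s['opening'])
c=camera_info('wrist'); print(c)
cv2.imwrite('pics/w1.png',grab_frame('wrist'))
```

```text
2.2 [0.6234 0.009  0.2229] 173.30123124722832 [ 28.3192  37.1583 -56.5771  85.9486  31.4019  73.8607  51.678 ] [ 0.089   0.2762 -0.5945] 0.04287469551294412
{'vertical_fov': 65.70646984690485, 'cx': 316.6542782146215, 'cy': 238.66608427914215, 'world_to_cam': array([[ 0.1163,  0.9932,  0.0026, -0.0816],
       [ 0.938 , -0.1107,  0.3285, -0.6267],
       [ 0.3265, -0.0358, -0.9445,  0.1786],
       [ 0.    ,  0.    ,  0.    ,  1.    ]])}
```

View pics/w1.png

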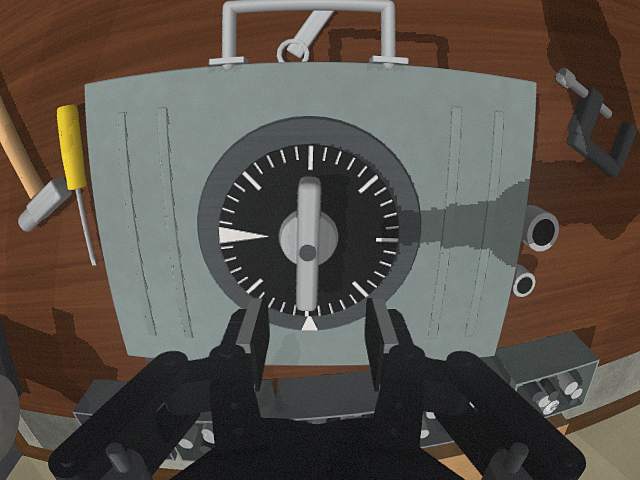

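The wrist view shows the bar from (310,178) to (307,310) and the pin at (308,253). The index tip is at (308,316), and the wedge base at (220,235) with its point at (268,236). The fingers straddle the bar's line. I'll refine the pose from here.

```bash
cat >> h.py <<'E'
def wray(c,uv,z):
    f=240/np.tan(np.radians(c['vertical_fov'])/2); W=c['world_to_cam']; R=W[:3,:3]
    d=np.array([uv[0]-c['cx'],uv[1]-c['cy']]); r=np.hypot(*d); t=r/f
    v=R.T@np.r_[np.sin(t)*d/max(r,1e-9),np.cos(t)]; o=-R.T@W[:3,3]
    return o+v*(z-o[2])/v[2]
E
python3 - <<'E'
from h import *
c=camera_info('wrist'); im=cv2.imread('pics/w1.png'); g=im.max(2)
for n,p,z in(('index',(308.5,315),.118),('hub',(308,253),.157),('bar1',(310.5,178),.156),('bar2',(307,310),.156),('wedge tip',(268,236),.126),('wedge end',(220,235),.126)):
    print(n,wray(c,p,z))
# disc: dark pixels, left side and top (away from shadow/fingers)
P=[]
C0=np.array([308.,232.])
for a in np.radians(np.r_[95:350:3]):
    d=np.array([np.cos(a),np.sin(a)])
    v=np.array([g[tuple(np.round((C0+d*r)[::-1]).astype(int))] for r in range(75,108)]).astype(int)
    dv=v[3:]-v[:-3]; 
    if dv.max()>20: P.append(wray(c,C0+d*(75+1.5+np.argmax(dv)),.126)[:2])
P=np.array(P); A=np.c_[2*P,np.ones(len(P))]
for _ in range(4):
    x=np.linalg.lstsq(A,(P**2).sum(1),rcond=None)[0]; r=np.sqrt(x[2]+x[0]**2+x[1]**2)
    e=abs(np.hypot(*(P-x[:2]).T)-r); k=e<max(.002,np.median(e)*2); P=P[k];A=A[k]
print('circle',x[:2],r,len(P))
E
```

```text
index [ 0.69  -0.009  0.118]
hub [0.622  0.0004 0.157 ]
bar1 [0.5753 0.0079 0.156 ]
bar2 [ 0.6635 -0.0058  0.156 ]
wedge tip [ 0.6177 -0.0284  0.126 ]
wedge end [ 0.6126 -0.0633  0.126 ]
circle [0.6279 0.0016] 0.07093053286209787 40
```

Call:
arm_command(rows=[[0.02,-0.05,0.75,0,0,0.15,0.5],[0,0,0,0,0,0,0.5],[0,0,0,0,0,0,0.5]])

```text
time: 2.55
ee_pos: [0.6205, 0.0, 0.1934]
eef_rot: [[-0.989, 0.149, -0.002], [0.149, 0.989, -0.001], [0.002, -0.001, -1.0]]
ft_force: [0.2, 1.0, -0.1]
opening: 0.0431
finger_force: 0.0
```

Call:
arm_command(rows=[[0,0.04,0.92,0,0,0,0.5],[0,0,0,0,0,0,0.5],[0,0,0,0,0,0,0],[0,0,0,0,0,0,0],[0,0,0,0,0,0,0],[0,0,0,0,0,0,0]], force=40)

```text
time: 3.15
ee_pos: [0.6218, 0.003, 0.1578]
eef_rot: [[-0.989, 0.148, 0.002], [0.148, 0.989, 0.0], [-0.001, 0.0, -1.0]]
ft_force: [-0.5, -0.3, -0.7]
opening: -0.0003
finger_force: 0.0
```

```bash
cat > st.py <<'E'
from h import *
s=telemetry.get_state(); y=yaw(s['eef_rot'])
print('t',s['time'],'p',s['ee_pos'],'yaw',round(y,2),'q',np.round(s['q'],0),'F',s['ft_force'],'M',s['moment'],'op',round(s['opening'],4),s['finger_force'])
E
python3 st.py
```

```text
t 3.15 p [0.6218 0.003  0.1578] yaw 171.5 q [ 28.  40. -54.  92.  35.  66.  47.] F [-0.4898 -0.3356 -0.7209] M [ 0.045   0.0308 -0.022 ] op -0.0003 0.0
```

```bash
python3 - <<'E'
from h import *
a=grab_frame('scene')[180:320,220:400]; b=grab_frame('wrist')[100:480,100:540]
a=cv2.resize(a,(360,280),interpolation=cv2.INTER_CUBIC)
o=np.zeros((380,800,3),np.uint8);o[:280,:360]=a;o[:,360:]=b
cv2.imwrite('pics/m1.png',o)
E
python3 st.py
```

```text
t 3.25 p [0.6215 0.003  0.1573] yaw 171.51 q [ 28.  40. -54.  92.  35.  66.  47.] F [0.3555 0.0116 0.64  ] M [-0.0151 -0.0031  0.0227] op -0.0002 0.0
```

View pics/m1.png

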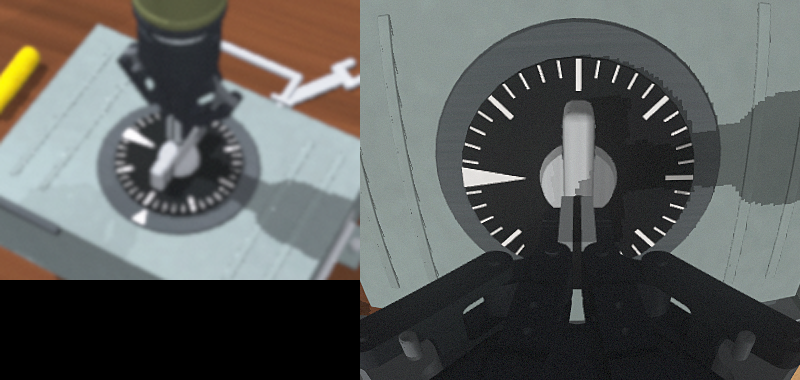

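Run:
```python
from h import *
c=camera_info('wrist'); s=camera_info('scene'); st=telemetry.get_state(); p=st['ee_pos']
def wproj(c,X):
    f=240/np.tan(np.radians(c['vertical_fov'])/2); q=c['world_to_cam'][:3,:3]@X+c['world_to_cam'][:3,3]
    r=np.hypot(q[0],q[1]); t=np.arctan2(r,q[2]); return np.array([c['cx'],c['cy']])+f*t*q[:2]/r
C=np.array([.621,.0015]); u=np.array([np.cos(np.radians(-8.5)),np.sin(np.radians(-8.5))])
for n,X in [('tip',[*p[:2],p[2]-.025]),('tcp',p),('hubtop',[*C,.156]),('bar front',[*(C-.044*u),.156]),('bar rear',[*(C+.044*u),.156]),('hub base',[*C,.126])]:
    X=np.array(X); print(n,X,'wrist crop',wproj(c,X)-[100,100]+[360,0],'scene crop',(proj(s,X)-[220,180])*2)
```

```text
tip [0.6215 0.003  0.1323] wrist crop [577.6267 180.3588] scene crop [177.1116 153.9425]
tcp [0.6215 0.003  0.1573] wrist crop [577.654  203.5229] scene crop [177.2118 139.4504]
hubtop [0.621  0.0015 0.156 ] wrist crop [574.4192 201.6655] scene crop [176.0581 139.36  ]
bar front [0.5775 0.008  0.156 ] wrist crop [574.2436 110.3943] scene crop [198.7565 109.486 ]
bar rear [ 0.6645 -0.005   0.156 ] wrist crop [574.6257 273.6712] scene crop [152.4318 170.4551]
hub base [0.621  0.0015 0.126 ] wrist crop [574.8253 174.8711] scene crop [175.9624 156.6674]
```

Run:
```python
from h import *
a=grab_frame('scene')[205:285,265:355]; b=grab_frame('wrist')[190:365,265:365]
a=cv2.resize(a,(450,400),interpolation=cv2.INTER_CUBIC);b=cv2.resize(b,(340,595),interpolation=cv2.INTER_CUBIC)
o=np.zeros((600,800,3),np.uint8);o[:400,:450]=a;o[:595,460:]=b
cv2.imwrite('pics/m2.png',o)
```

```text
(no output)
```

View pics/m2.png

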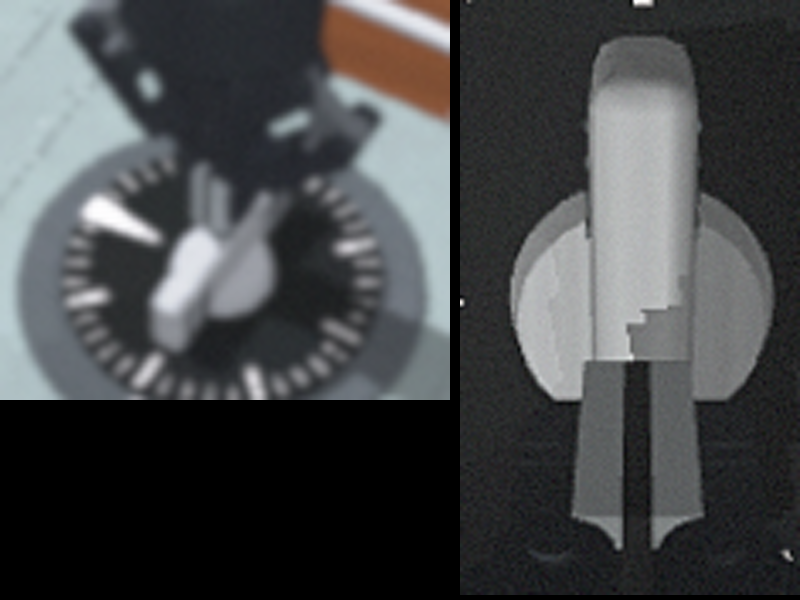

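The fingers have shut on nothing. In both views their tips look level with the bar's top instead of 25 mm past the TCP. I'll reopen them and go lower in small steps, watching the force.

Call:
arm_command(rows=[[0,-0.03,0,0,0,0,0.4],[0,0,0,0,0,0,0.4],[0,0,0.1,0,0,0,0.4],[0,0,0,0,0,0,0.4]])

```text
time: 3.75
ee_pos: [0.6208, 0.0016, 0.152]
eef_rot: [[-0.989, 0.148, -0.001], [0.148, 0.989, -0.0], [0.001, -0.0, -1.0]]
ft_force: [-0.2, -0.1, 0.2]
opening: 0.0342
finger_force: 0.0
```

Call:
arm_command(rows=[[0,0,0.07,0,0,0,0.4],[0,0,0,0,0,0,0.4]])

```text
time: 3.95
ee_pos: [0.6209, 0.0017, 0.1494]
eef_rot: [[-0.989, 0.148, -0.001], [0.148, 0.989, -0.0], [0.001, -0.0, -1.0]]
ft_force: [-0.2, -0.4, 0.1]
opening: 0.0339
finger_force: 0.0
```

Call:
arm_command(rows=[[0,0,0,0,0,0,0],[0,0,0,0,0,0,0],[0,0,0,0,0,0,0]], force=30)

```text
time: 4.25
ee_pos: [0.6212, 0.0018, 0.15]
eef_rot: [[-0.989, 0.148, 0.0], [0.148, 0.989, 0.0], [-0.0, 0.0, -1.0]]
ft_force: [-0.8, 0.3, 0.1]
opening: -0.0004
finger_force: 0.0
```

Call:
arm_command(rows=[[0,0,0.08,0,0,0,0],[0,0,0.08,0,0,0,0]])

```text
time: 4.45
ee_pos: [0.6214, 0.0022, 0.1456]
eef_rot: [[-0.989, 0.148, 0.002], [0.148, 0.989, -0.0], [-0.002, -0.0, -1.0]]
ft_force: [-8.8, -3.3, 29.7]
opening: 0.0001
finger_force: 14.8
```

Call:
arm_command(rows=[[0,0,0.07,0,0,0,0],[0,0,0.05,0,0,0,0]])

```text
time: 4.65
ee_pos: [0.6214, 0.0024, 0.1437]
eef_rot: [[-0.989, 0.148, 0.003], [0.148, 0.989, -0.002], [-0.004, -0.001, -1.0]]
ft_force: [-15.2, -4.6, 46.4]
opening: 0.0
finger_force: 23.3
```

Contact came at TCP z ≈ 0.148, so the tips actually sit about 8 mm behind the TCP. I'll back off, open, and go down to match.

Call:
arm_command(rows=[[0,-0.02,-0.25,0,0,0,0],[0,0,0,0,0,0,0.45],[0,0,0,0,0,0,0.45],[0,0,0.4,0,0,0,0.45],[0,0,0,0,0,0,0.45]])

```text
time: 5.15
ee_pos: [0.6195, 0.0002, 0.1294]
eef_rot: [[-0.989, 0.148, -0.005], [0.148, 0.989, -0.001], [0.004, -0.001, -1.0]]
ft_force: [0.0, -0.0, -0.3]
opening: 0.0386
finger_force: 0.0
```

Call:
arm_command(rows=[[0.0,0.03,0,0,0,0,0],[0,0,0,0,0,0,0],[0,0,0,0,0,0,0]], force=40)

```text
time: 5.45
ee_pos: [0.6211, 0.0033, 0.1326]
eef_rot: [[-0.989, 0.147, -0.0], [0.147, 0.989, 0.002], [0.0, 0.002, -1.0]]
ft_force: [0.3, 3.6, -3.8]
opening: 0.0131
finger_force: 41.8
```

```bash
python3 st.py
```

```text
t 5.45 p [0.6211 0.0033 0.1326] yaw 171.57 q [ 27.  41. -53.  93.  36.  64.  46.] F [ 0.2759  3.5533 -3.8301] M [ 0.6043 -0.0451 -0.0184] op 0.0131 41.8492466211319
```

Call:
arm_command(rows=[[0,0,0,0,0,0.5,0],[0,0,0,0,0,1,0],[0,0,0,0,0,1,0],[0,0,0,0,0,1,0],[0,0,0,0,0,1,0],[0,0,0,0,0,1,0],[0,0,0,0,0,1,0],[0,0,0,0,0,1,0]])

```text
time: 6.25
ee_pos: [0.6218, 0.0046, 0.1328]
eef_rot: [[-0.363, 0.932, 0.002], [0.932, 0.363, 0.003], [0.002, 0.003, -1.0]]
ft_force: [2.8, 5.4, -5.0]
opening: 0.0128
finger_force: 41.5
```

```bash
python3 st.py
```

```text
t 6.25 p [0.6218 0.0046 0.1328] yaw 111.29 q [ 19.  37. -37.  93.  25.  58.  -4.] F [ 2.7782  5.3694 -5.0288] M [ 1.2899 -0.5302  0.0666] op 0.0128 41.50876343250275
```

Call:
arm_command(rows=[[0.03,0.01,0,0,0,1,0],[0,0,0,0,0,1,0],[0,0,0,0,0,1,0],[0,0,0,0,0,1,0],[0,0,0,0,0,1,0],[0,0,0,0,0,1,0],[0,0,0,0,0,1,0],[0,0,0,0,0,1,0],[0,0,0,0,0,1,0],[0,0,0,0,0,1,0],[0,0,0,0,0,1,0],[0,0,0,0,0,1,0]])

```text
time: 7.45
ee_pos: [0.6238, 0.004, 0.133]
eef_rot: [[0.965, 0.263, 0.005], [0.263, -0.965, 0.001], [0.005, 0.0, -1.0]]
ft_force: [7.9, 0.4, -7.4]
opening: 0.0129
finger_force: 41.3
```

```bash
python3 st.py
```

```text
t 7.45 p [0.6238 0.004  0.133 ] yaw 15.23 q [  4.  33. -10.  94.   7.  54. -84.] F [ 7.899   0.4361 -7.3943] M [ 0.3975 -1.8228  0.0718] op 0.0129 41.272820234298706
```

Call:
arm_command(rows=[[0.03,-0.01,0.02,0,0,1,0],[0,0,0,0,0,1,0],[0,0,0,0,0,1,0],[0,0,0,0,0,1,0],[0,0,0,0,0,1,0],[0,0,0,0,0,1,0],[0,0,0,0,0,1,0],[0,0,0,0,0,1,0]])

```text
time: 8.25
ee_pos: [0.6237, 0.0027, 0.1327]
eef_rot: [[0.658, -0.753, 0.004], [-0.753, -0.658, -0.002], [0.004, -0.001, -1.0]]
ft_force: [2.5, -2.8, -1.5]
opening: 0.013
finger_force: 42.1
```

```bash
python3 st.py
```

```text
t 8.25 p [0.6237 0.0027 0.1327] yaw -48.82 q [  -7.   33.    8.   94.   -5.   53. -137.] F [ 2.5025 -2.8432 -1.4701] M [-0.7345 -0.8164  0.1831] op 0.013 42.102094888687134
```

Call:
arm_command(rows=[[0,0,0,0,0,1,0],[0,0,0,0,0,1,0],[0,0,0,0,0,0,0.45],[0,0,0,0,0,0,0.45],[0,0,-0.9,0,0,0,0.45],[0,0,0,0,0,-1,0.45],[0,0,0,0,0,-1,0.45],[0,0,0,0,0,-1,0.45],[0,0,0,0,0,-1,0.45],[0,0,0,0,0,-1,0.45],[0,0,0,0,0,-1,0.45],[0,0,0,0,0,-1,0.45]])

```text
time: 9.45
ee_pos: [0.622, 0.0045, 0.1681]
eef_rot: [[0.99, -0.138, -0.0], [-0.138, -0.99, 0.0], [-0.0, -0.0, -1.0]]
ft_force: [-0.2, -0.3, 0.4]
opening: 0.0384
finger_force: 0.0
```

Call:
arm_command(rows=[[0,0,0,0,0,-1,0.45],[0,0,0,0,0,-1,0.45],[0,0,0,0,0,-1,0.45],[0,0,0,0,0,-1,0.45],[0,0,0,0,0,-1,0.45],[0,0,0,0,0,-1,0.45],[0,0,0,0,0,-1,0.45],[0,0,0,0,0,-1,0.45],[0,0,0,0,0,-1,0.45],[0,0,0,0,0,-1,0.45],[0,0,0,0,0,-1,0.45],[0,0,0,0,0,-1,0.45]])

```text
time: 10.65
ee_pos: [0.6221, 0.0042, 0.1682]
eef_rot: [[0.034, 0.999, 0.0], [0.999, -0.034, 0.0], [0.0, 0.0, -1.0]]
ft_force: [-0.9, 0.3, -0.4]
opening: 0.0382
finger_force: 0.0
```

Call:
arm_command(rows=[[0,0,0,0,0,-1,0.45],[0,0,0,0,0,-1,0.45],[0,0,0,0,0,-1,0.45],[0,0,0,0,0,-0.5,0.45],[0,0,0,0,0,0,0.45]])

```text
time: 11.15
ee_pos: [0.6221, 0.004, 0.168]
eef_rot: [[-0.434, 0.901, 0.0], [0.901, 0.434, 0.0], [0.0, 0.0, -1.0]]
ft_force: [0.2, -0.8, -0.4]
opening: 0.0383
finger_force: 0.0
```

```bash
python3 st.py
```

```text
t 11.15 p [0.6221 0.004  0.168 ] yaw 115.72 q [ 19.  35. -37.  91.  23.  62.   2.] F [ 0.2415 -0.8053 -0.4462] M [ 0.0631  0.048  -0.0079] op 0.0383 0.0
```

Call:
arm_command(rows=[[0,0,0.9,0,0,0,0.45],[0,0,0,0,0,0,0],[0,0,0,0,0,0,0],[0,0,0,0,0,0,0],[0,0,0,0,0,0,0],[0,0,0,0,0,0.5,0],[0,0,0,0,0,1,0],[0,0,0,0,0,1,0]])

```text
time: 11.95
ee_pos: [0.6224, 0.0044, 0.1323]
eef_rot: [[-0.091, 0.996, 0.001], [0.996, 0.091, 0.001], [0.0, 0.001, -1.0]]
ft_force: [2.5, 0.8, -8.6]
opening: 0.0128
finger_force: 42.5
```

```bash
python3 st.py
```

```text
t 11.95 p [0.6224 0.0044 0.1323] yaw 95.22 q [ 15.  35. -30.  93.  20.  57. -16.] F [ 2.5271  0.7709 -8.5555] M [ 0.1738 -0.1496  0.1659] op 0.0128 42.549481987953186
```

Call:
arm_command(rows=[[0,0,0.03,0,0,1,0],[0,0,0,0,0,1,0],[0,0,0,0,0,1,0],[0,0,0,0,0,1,0],[0,0,0,0,0,1,0],[0,0,0,0,0,1,0],[0,0,0,0,0,1,0],[0,0,0,0,0,1,0],[0,0,0,0,0,1,0],[0,0,0,0,0,1,0],[0,0,0,0,0,1,0],[0,0,0,0,0,1,0]])

```text
time: 13.15
ee_pos: [0.6236, 0.0038, 0.1318]
eef_rot: [[1.0, -0.014, 0.003], [-0.014, -1.0, -0.0], [0.003, 0.0, -1.0]]
ft_force: [3.8, -1.2, -6.3]
opening: 0.013
finger_force: 42.9
```

Call:
arm_command(rows=[[0,0,0,0,0,1,0],[0,0,0,0,0,1,0],[0,0,0,0,0,1,0],[0,0,0,0,0,1,0],[0,0,0,0,0,1,0],[0,0,0,0,0,1,0],[0,0,0,0,0,1,0],[0,0,0,0,0,1,0],[0,0,0,0,0,0,0]])

```text
time: 14.05
ee_pos: [0.6233, 0.0028, 0.1318]
eef_rot: [[0.426, -0.905, 0.003], [-0.905, -0.426, -0.002], [0.003, -0.002, -1.0]]
ft_force: [2.4, -5.2, -4.7]
opening: 0.0132
finger_force: 43.2
```

```bash
python3 st.py
```

```text
t 14.05 p [0.6233 0.0028 0.1318] yaw -64.78 q [ -12.   34.   15.   94.  -10.   53. -148.] F [ 2.4015 -5.201  -4.6814] M [-1.0019 -0.5228 -0.0641] op 0.0132 43.15270006656647
```

Call:
arm_command(rows=[[0,0,0,0,0,0,0.45],[0,0,0,0,0,0,0.45],[0,0,-0.9,0,0,0,0.45],[0,0,0,0,0,-1,0.45],[0,0,0,0,0,-1,0.45],[0,0,0,0,0,-1,0.45],[0,0,0,0,0,-1,0.45],[0,0,0,0,0,-1,0.45],[0,0,0,0,0,-1,0.45],[0,0,0,0,0,-1,0.45],[0,0,0,0,0,-1,0.45],[0,0,0,0,0,-1,0.45]])

```text
time: 15.25
ee_pos: [0.6224, 0.0048, 0.1676]
eef_rot: [[0.99, 0.138, 0.001], [0.138, -0.99, 0.001], [0.001, -0.001, -1.0]]
ft_force: [-0.8, 0.0, 0.5]
opening: 0.0381
finger_force: 0.0
```

Call:
arm_command(rows=[[0,0,0,0,0,-1,0.45],[0,0,0,0,0,-1,0.45],[0,0,0,0,0,-1,0.45],[0,0,0,0,0,-1,0.45],[0,0,0,0,0,-1,0.45],[0,0,0,0,0,-1,0.45],[0,0,0,0,0,-1,0.45],[0,0,0,0,0,-1,0.45],[0,0,0,0,0,-1,0.45],[0,0,0,0,0,-1,0.45],[0,0,0,0,0,-1,0.45],[0,0,0,0,0,-1,0.45]])

```text
time: 16.45
ee_pos: [0.6224, 0.0045, 0.1676]
eef_rot: [[-0.24, 0.971, 0.001], [0.971, 0.24, 0.0], [0.0, 0.001, -1.0]]
ft_force: [0.2, 0.0, 0.5]
opening: 0.0386
finger_force: 0.0
```

Call:
arm_command(rows=[[0,0,0,0,0,-1,0.45],[0,0,0,0,0,-0.5,0.45],[0,0,0.9,0,0,0,0.45],[0,0,0,0,0,0,0],[0,0,0,0,0,0,0],[0,0,0,0,0,0,0],[0,0,0,0,0,0,0],[0,0,0,0,0,0.5,0],[0,0,0,0,0,1,0],[0,0,0,0,0,1,0],[0,0,0,0,0,1,0],[0,0,0,0,0,1,0]])

```text
time: 17.65
ee_pos: [0.6228, 0.0046, 0.1313]
eef_rot: [[0.187, 0.982, 0.001], [0.982, -0.187, 0.001], [0.001, 0.001, -1.0]]
ft_force: [2.2, 1.0, -8.9]
opening: 0.0127
finger_force: 42.8
```

```bash
python3 st.py
```

```text
t 17.65 p [0.6228 0.0046 0.1313] yaw 79.23 q [ 11.  34. -23.  94.  16.  55. -28.] F [ 2.1562  1.0104 -8.8689] M [ 0.1568 -0.3173  0.1661] op 0.0127 42.820976972579956
```

Call:
arm_command(rows=[[0,0,0,0,0,1,0],[0,0,0,0,0,1,0],[0,0,0,0,0,1,0],[0,0,0,0,0,1,0],[0,0,0,0,0,0.8,0],[0,0,0,0,0,0.4,0],[0,0,0,0,0,0,0]])

```text
time: 18.35
ee_pos: [0.6234, 0.0043, 0.1314]
eef_rot: [[0.789, 0.614, 0.003], [0.614, -0.789, 0.0], [0.002, 0.002, -1.0]]
ft_force: [4.3, -0.9, -6.0]
opening: 0.0129
finger_force: 42.8
```

```bash
python3 st.py
python3 - <<'E'
from h import *
a=grab_frame('wrist')[60:400,140:500]
cv2.imwrite('pics/s15.png',cv2.resize(a,(630,595),interpolation=cv2.INTER_CUBIC))
E
```

```text
t 18.35 p [0.6234 0.0043 0.1314] yaw 37.89 q [  4.  33. -11.  94.   8.  54. -62.] F [ 4.2926 -0.9161 -5.9897] M [-0.0095 -0.926  -0.0442] op 0.0129 42.802096009254456
```

View pics/s15.png

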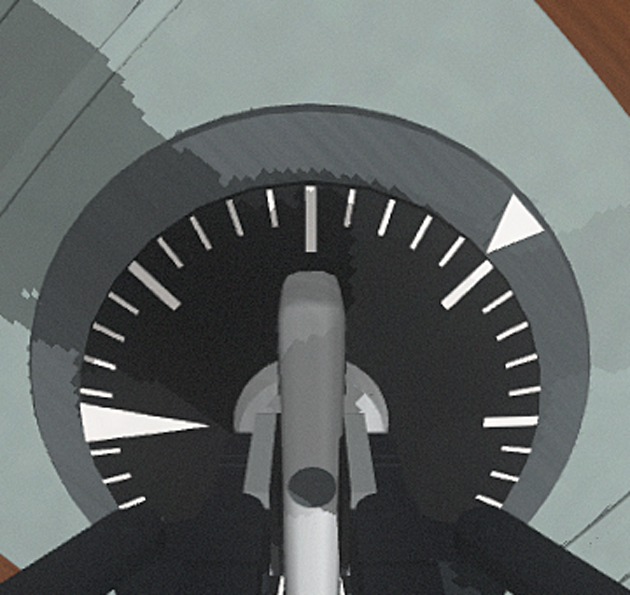

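The wrist view shows the index tip at (488,250) right on the third long division clockwise from zero, so the dial reads 15. Now I turn it anticlockwise.

Call:
arm_command(rows=[[0,0,0,0,0,-0.5,0],[0,0,0,0,0,-1,0],[0,0,0,0,0,-1,0],[0,0,0,0,0,-1,0],[0,0,0,0,0,-1,0],[0,0,0,0,0,-1,0],[0,0,0,0,0,-1,0],[0,0,0,0,0,-1,0],[0,0,0,0,0,-1,0],[0,0,0,0,0,-1,0],[0,0,0,0,0,-1,0],[0,0,0,0,0,-1,0]])

```text
time: 19.6
ee_pos: [0.622, 0.0041, 0.1313]
eef_rot: [[-0.647, 0.762, 0.0], [0.762, 0.647, -0.0], [-0.0, -0.0, -1.0]]
ft_force: [0.5, 0.6, -3.4]
opening: 0.0124
finger_force: 43.2
```

Call:
arm_command(rows=[[0,0,0,0,0,-1,0],[0,0,0,0,0,-1,0],[0,0,0,0,0,-1,0],[0,0,0,0,0,-1,0],[0,0,0,0,0,-1,0],[0,0,0,0,0,-1,0]])

```text
time: 20.2
ee_pos: [0.6218, 0.0033, 0.1313]
eef_rot: [[-1.0, 0.029, -0.0], [0.029, 1.0, -0.001], [0.0, -0.001, -1.0]]
ft_force: [-0.0, -0.7, -3.9]
opening: 0.0132
finger_force: 43.4
```

```bash
python3 st.py
```

```text
t 20.2 p [0.6218 0.0033 0.1313] yaw 178.32 q [ 26.  40. -50.  93.  34.  63.  55.] F [-0.0053 -0.7272 -3.9146] M [-0.2067  0.262  -0.0033] op 0.0132 43.35894048213959
```

Call:
arm_command(rows=[[0,0,0,0,0,-1,0],[0,0,0,0,0,-1,0],[0,0,0,0,0,-1,0],[0,0,0,0,0,-1,0],[0,0,0,0,0,-1,0],[0,0,0,0,0,-1,0]])

```text
time: 20.8
ee_pos: [0.6222, 0.0027, 0.1314]
eef_rot: [[-0.691, -0.723, 0.0], [-0.723, 0.691, -0.002], [0.001, -0.002, -1.0]]
ft_force: [-0.1, -1.0, -4.2]
opening: 0.0129
finger_force: 43.4
```

```bash
python3 st.py
```

```text
t 20.8 p [0.6222 0.0027 0.1314] yaw -133.73 q [ 31.  45. -62.  93.  42.  68.  95.] F [-0.0509 -1.0202 -4.1985] M [-0.365  -0.0355 -0.0716] op 0.0129 43.35995435714722
```

Call:
arm_command(rows=[[0,0,0,0,0,-1,0],[0,0,0,0,0,-1,0],[0,0,0,0,0,-1,0],[0,0,0,0,0,-1,0],[0,0,0,0,0,-0.6,0],[0,0,0,0,0,0,0.45],[0,0,0,0,0,0,0.45],[0,0,-0.9,0,0,0,0.45],[0,0,0,0,0,1,0.45],[0,0,0,0,0,1,0.45],[0,0,0,0,0,1,0.45],[0,0,0,0,0,1,0.45]])

```text
time: 22.0
ee_pos: [0.6223, 0.0044, 0.1676]
eef_rot: [[-0.639, -0.769, 0.001], [-0.769, 0.639, -0.0], [-0.001, -0.001, -1.0]]
ft_force: [-1.0, -0.4, 0.4]
opening: 0.0383
finger_force: 0.0
```

Call:
arm_command(rows=[[0,0,0,0,0,1,0.45],[0,0,0,0,0,1,0.45],[0,0,0,0,0,1,0.45],[0,0,0,0,0,1,0.45],[0,0,0,0,0,1,0.45],[0,0,0,0,0,1,0.45],[0,0,0,0,0,1,0.45],[0,0,0,0,0,1,0.45],[0,0,0,0,0,1,0.45],[0,0,0,0,0,1,0.45],[0,0,0,0,0,1,0.45],[0,0,0,0,0,1,0.45]])

```text
time: 23.2
ee_pos: [0.6223, 0.0047, 0.1677]
eef_rot: [[-0.699, 0.716, 0.001], [0.716, 0.699, 0.0], [-0.001, 0.001, -1.0]]
ft_force: [0.2, 0.7, -0.1]
opening: 0.0382
finger_force: 0.0
```

Call:
arm_command(rows=[[0,0,0,0,0,1,0.45],[0,0,0,0,0,1,0.45],[0,0,0,0,0,1,0.45],[0,0,0,0,0,1,0.45],[0,0,0,0,0,1,0.45],[0,0,0,0,0,1,0.45],[0,0,0,0,0,0.5,0.45],[0,0,0,0,0,0,0.45]])

```text
time: 24.0
ee_pos: [0.6223, 0.0048, 0.1677]
eef_rot: [[0.128, 0.992, 0.001], [0.992, -0.128, 0.0], [0.0, 0.001, -1.0]]
ft_force: [-0.6, -1.0, -0.3]
opening: 0.0383
finger_force: 0.0
```

```bash
python3 st.py
```

```text
t 24.0 p [0.6223 0.0048 0.1677] yaw 82.63 q [ 13.  33. -25.  91.  16.  60. -24.] F [-0.6194 -1.0319 -0.2949] M [ 0.0066  0.0125 -0.0239] op 0.0383 0.0
```

Call:
arm_command(rows=[[0,-0.02,0.9,0,0,0,0.45],[0,0,0,0,0,0,0],[0,0,0,0,0,0,0],[0,0,0,0,0,0,0],[0,0,0,0,0,0,0],[0,0,0,0,0,-0.5,0],[0,0,0,0,0,-1,0],[0,0,0,0,0,-1,0],[0,0,0,0,0,-1,0],[0,0,0,0,0,-1,0],[0,0,0,0,0,-1,0]])

```text
time: 25.1
ee_pos: [0.6223, 0.0036, 0.1307]
eef_rot: [[-0.602, 0.798, 0.001], [0.798, 0.602, 0.0], [-0.001, 0.001, -1.0]]
ft_force: [5.8, 0.0, -14.1]
opening: 0.0125
finger_force: 42.6
```

Call:
arm_command(rows=[[0,0,0,0,0,-1,0],[0,0,0,0,0,-1,0],[0,0,0,0,0,-1,0],[0,0,0,0,0,-1,0],[0,0,0,0,0,-1,0],[0,0,0,0,0,-1,0],[0,0,0,0,0,-1,0],[0,0,0,0,0,-1,0],[0,0,0,0,0,-1,0],[0,0,0,0,0,-1,0],[0,0,0,0,0,-1,0],[0,0,0,0,0,-1,0]])

```text
time: 26.3
ee_pos: [0.6226, 0.0031, 0.1307]
eef_rot: [[-0.732, -0.682, 0.001], [-0.682, 0.732, -0.0], [-0.001, -0.001, -1.0]]
ft_force: [5.9, 0.3, -13.6]
opening: 0.0126
finger_force: 42.7
```

```bash
python3 st.py
```

```text
t 26.3 p [0.6226 0.0031 0.1307] yaw -137.04 q [ 31.  45. -62.  93.  42.  68.  92.] F [  5.9321   0.3083 -13.6245] M [-0.0098 -1.3672  0.0207] op 0.0126 42.69453227519989
```

Call:
arm_command(rows=[[-0.015,-0.015,0.03,0,0,-1,0],[0,0,0,0,0,-1,0],[0,0,0,0,0,-1,0],[0,0,0,0,0,-1,0],[0,0,0,0,0,-0.6,0],[0,0,0,0,0,-0.4,0],[0,0,0,0,0,0,0]])

```text
time: 27.0
ee_pos: [0.6229, 0.0032, 0.1304]
eef_rot: [[-0.128, -0.992, 0.001], [-0.992, 0.128, -0.001], [0.001, -0.001, -1.0]]
ft_force: [1.1, -0.6, -1.2]
opening: 0.0128
finger_force: 44.4
```

```bash
python3 st.py
python3 - <<'E'
from h import *
a=grab_frame('wrist')[60:400,140:500]
cv2.imwrite('pics/s20.png',cv2.resize(a,(630,595),interpolation=cv2.INTER_CUBIC))
E
```

```text
t 27.0 p [0.6229 0.0032 0.1304] yaw -97.34 q [ 34.  50. -71.  93.  49.  74. 126.] F [ 1.1234 -0.5778 -1.2144] M [-0.2592 -0.3203  0.0131] op 0.0128 44.38957750797272
```

View pics/s20.png

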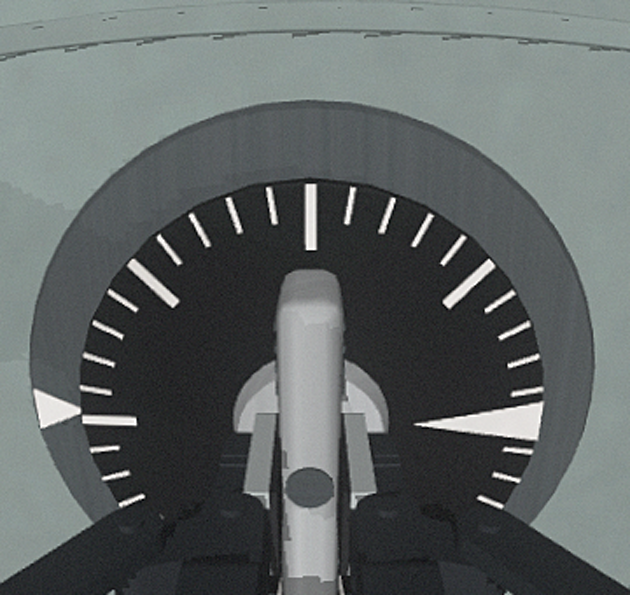

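The index points left at the long division opposite zero, so the dial reads 20. A clamped grip could exceed 0.6 N m at the stop. For the last clockwise turn I'll press the shut fingertips lightly on the bar's top, so that friction slips there.

Call:
arm_command(rows=[[0,0,0,0,0,0,0.45],[0,0,0,0,0,0,0.45],[0,0,-0.9,0,0,0,0.45],[0,0,0,0,0,0,0],[0,0,0,0,0,0,0],[0,0,0,0,0,0,0],[0,0,0.35,0,0,0,0]])

```text
time: 27.75
ee_pos: [0.6227, 0.0045, 0.152]
eef_rot: [[-0.127, -0.992, 0.002], [-0.992, 0.127, 0.0], [-0.0, -0.002, -1.0]]
ft_force: [0.2, -0.6, 0.1]
opening: -0.0004
finger_force: 0.0
```

Call:
arm_command(rows=[[0,0,0.1,0,0,0,0],[0,0,0,0,0,0,0]])

```text
time: 27.95
ee_pos: [0.6219, 0.0041, 0.1469]
eef_rot: [[-0.127, -0.992, -0.001], [-0.992, 0.127, -0.0], [0.0, 0.001, -1.0]]
ft_force: [-2.0, -0.7, 7.9]
opening: -0.0002
finger_force: 4.0
```

```bash
python3 st.py
```

```text
t 27.95 p [0.6219 0.0041 0.1469] yaw -97.28 q [ 34.  49. -72.  92.  48.  75. 127.] F [-2.0471 -0.7464  7.9173] M [-0.2604  0.3745  0.0191] op -0.0002 3.9656083007866982
```

Call:
arm_command(rows=[[0,0,0.04,0,0,0,0],[0,0,0,0,0,0.2,0],[0,0,0,0,0,0.4,0],[0,0,0,0,0,0.5,0],[0,0,0,0,0,0.5,0],[0,0,0,0,0,0.5,0],[0,0,0,0,0,0.5,0],[0,0,0,0,0,0.5,0]])

```text
time: 28.75
ee_pos: [0.6229, 0.0049, 0.1465]
eef_rot: [[-0.533, -0.846, 0.002], [-0.846, 0.533, 0.001], [-0.002, -0.001, -1.0]]
ft_force: [-1.0, -0.3, 12.7]
opening: -0.0002
finger_force: 5.9
```

```bash
python3 st.py
cat > dial.py <<'E'
from h import *
import sys
# direction of the white wedge on the dial ring, wrist camera
c=camera_info('wrist'); im=grab_frame('wrist'); cv2.imwrite('pics/'+sys.argv[1],im)
C=np.array([.6225,.0035]); g=im.min(2).astype(float); best=[]
def wproj(c,X):
    f=240/np.tan(np.radians(c['vertical_fov'])/2); q=c['world_to_cam'][:3,:3]@X+c['world_to_cam'][:3,3]
    r=np.hypot(q[0],q[1]); t=np.arctan2(r,q[2]); return np.array([c['cx'],c['cy']])+f*t*q[:2]/r
A=np.arange(-180,180,1.); sc=[]
for a in A:
    d=np.array([np.cos(np.radians(a)),np.sin(np.radians(a))]); v=[]
    for r in np.linspace(.038,.049,8):     # inside the long ticks' inner ends: only the wedge is white
        u,w=np.round(wproj(c,np.r_[C+r*d,.126])).astype(int); v.append(g[w,u] if 0<=u<640 and 0<=w<480 else 0)
    sc.append(min(v))
sc=np.array(sc); k=sc>130; print('white dirs',A[k])
if k.any(): print('zero',Ro.from_euler('z',A[k],degrees=True).mean().as_euler('xyz',degrees=True)[2],'reading',((np.degrees(np.angle(np.exp(1j*np.radians(A[k])).mean()))+7.5)/9)%40)
E
python3 dial.py d1.png
```

```text
t 28.75 p [0.6229 0.0049 0.1465] yaw -122.24 q [ 32.  46. -66.  92.  44.  71. 106.] F [-0.9772 -0.2882 12.7319] M [0.0826 0.0148 0.0333] op -0.0002 5.868368098890642
white dirs [170. 171. 172. 173. 174.]
zero 172.0 reading 19.944444444444443
```

The light press slipped and the dial still reads 20. I'll press the shut fingertips on the disc face at about 54 mm radius and orbit instead. That gives more leverage, and friction still limits the torque to a safe value.

Call:
arm_command(rows=[[0,0,-0.4,0,0,0,0],[0,0.67,0,0,0,0,0],[0,0.68,0,0,0,0,0],[0,0,0.6,0,0,0,0],[0,0,0.4,0,0,0,0],[0,0,0,0,0,0,0]])

```text
time: 29.4
ee_pos: [0.5753, 0.0315, 0.1193]
eef_rot: [[-0.531, -0.847, -0.004], [-0.847, 0.531, -0.001], [0.003, 0.003, -1.0]]
ft_force: [0.4, 0.1, 0.2]
opening: 0.0004
finger_force: 0.0
```

```bash
python3 st.py
```

```text
t 29.4 p [0.5753 0.0315 0.1193] yaw -122.1 q [ 32.  44. -66. 101.  44.  66.  99.] F [0.4373 0.0978 0.1628] M [ 0.0197  0.0433 -0.0001] op 0.0004 0.0
```

Call:
arm_command(rows=[[0,0,0.05,0,0,0,0],[0,0,0.02,0,0,0,0]])

```text
time: 29.6
ee_pos: [0.577, 0.0329, 0.1193]
eef_rot: [[-0.532, -0.847, 0.0], [-0.847, 0.532, 0.001], [-0.001, 0.0, -1.0]]
ft_force: [-0.1, 0.2, -0.5]
opening: -0.0001
finger_force: 0.0
```

Call:
arm_command(rows=[[0,0,0.05,0,0,0,0],[0,0,0,0,0,0,0]])

```text
time: 29.8
ee_pos: [0.5769, 0.033, 0.1175]
eef_rot: [[-0.531, -0.847, 0.001], [-0.847, 0.531, 0.0], [-0.001, -0.001, -1.0]]
ft_force: [0.4, 0.1, 0.5]
opening: -0.0003
finger_force: 0.2
```

Just touching. I'll add about 1.5 mm of press and try a first stretch of orbit.

Call:
arm_command(rows=[[0,0,0.04,0,0,0,0],[-0.047,0,0,0,0,0.25,0],[-0.094,0,0,0,0,0.5,0],[-0.118,-0.005,0,0,0,0.625,0],[-0.118,-0.005,0,0,0,0.625,0],[-0.118,-0.005,0,0,0,0.625,0]])

```text
time: 30.4
ee_pos: [0.59, 0.0473, 0.1164]
eef_rot: [[-0.802, -0.598, 0.001], [-0.598, 0.802, -0.001], [-0.0, -0.001, -1.0]]
ft_force: [-1.3, -1.1, 6.4]
opening: -0.0001
finger_force: 3.4
```

```bash
python3 st.py;python3 dial.py d2.png
```

```text
t 30.4 p [0.59   0.0473 0.1164] yaw -143.31 q [ 27.  43. -60.  99.  42.  63.  80.] F [-1.3149 -1.1094  6.4433] M [-0.2766  0.1467 -0.0034] op -0.0001 3.434598352178
white dirs [150. 151. 152. 153. 154. 155.]
zero 152.49999999999997 reading 17.77777777777778
```

That works: the dial followed 20° at 6 N. I'll carry on slowly.

Call:
arm_command(rows=[[-0.118,-0.005,0,0,0,0.625,0],[-0.118,-0.005,0,0,0,0.625,0],[-0.118,-0.005,0,0,0,0.625,0],[-0.118,-0.005,0,0,0,0.625,0],[-0.118,-0.005,0,0,0,0.625,0],[-0.118,-0.005,0,0,0,0.625,0],[-0.118,-0.005,0,0,0,0.625,0],[-0.118,-0.005,0,0,0,0.625,0],[-0.118,-0.005,0,0,0,0.625,0],[-0.118,-0.005,0,0,0,0.625,0]])

```text
time: 31.45
ee_pos: [0.6346, 0.0575, 0.1166]
eef_rot: [[-0.973, 0.229, 0.001], [0.229, 0.973, 0.0], [-0.001, 0.0, -1.0]]
ft_force: [-3.4, 1.0, 6.3]
opening: 0.0002
finger_force: 3.7
```

```bash
python3 st.py;python3 dial.py d3.png
```

```text
t 31.45 p [0.6346 0.0575 0.1166] yaw 166.73 q [ 19.  41. -46.  92.  33.  61.  40.] F [-3.3847  0.9855  6.2694] M [ 0.0534  0.8484 -0.0253] op 0.0002 3.7056268991727848
white dirs [-135. -134. -133. -132. -131. -130. -129. -128. -127. -126. -125. -124.
  105.  106.  107.  108.  109.  110.]
zero -159.5 reading 23.11111111111111
```

Call:
arm_command(rows=[[-0.118,-0.005,0.015,0,0,0.625,0],[-0.118,-0.005,0,0,0,0.625,0],[-0.118,-0.005,0,0,0,0.625,0],[-0.118,-0.005,0,0,0,0.625,0],[-0.118,-0.005,0,0,0,0.625,0],[-0.118,-0.005,0,0,0,0.625,0],[-0.118,-0.005,0,0,0,0.625,0],[-0.118,-0.005,0,0,0,0.625,0]])

```text
time: 32.3
ee_pos: [0.6656, 0.0393, 0.1166]
eef_rot: [[-0.599, 0.801, 0.001], [0.801, 0.599, 0.003], [0.002, 0.003, -1.0]]
ft_force: [-4.3, 4.2, 9.4]
opening: 0.0
finger_force: 4.8
```

```bash
python3 st.py;python3 dial.py d4.png
```

```text
t 32.3 p [0.6656 0.0393 0.1166] yaw 126.81 q [ 14.  41. -35.  87.  26.  60.   9.] F [-4.2687  4.2291  9.4371] M [ 0.8683  0.8107 -0.0009] op 0.0 4.828859017579816
white dirs [-164. -163. -162. -161. -160. -159. -158. -157. -156. -155. -154. -153.
 -152. -151.   74.   75.   76.   77.   78.   79.]
zero 177.57403295899394 reading 20.563781439888217
```

Call:
arm_command(rows=[[-0.111,-0.1,0,0,0,0.625,0],[-0.111,-0.005,0,0,0,0.625,0],[-0.111,-0.005,0,0,0,0.625,0],[-0.111,-0.005,0,0,0,0.625,0],[-0.111,-0.005,0,0,0,0.625,0],[-0.111,-0.005,0,0,0,0.625,0]])

```text
time: 32.95
ee_pos: [0.6734, 0.0135, 0.117]
eef_rot: [[-0.119, 0.993, 0.004], [0.993, 0.119, 0.004], [0.004, 0.004, -1.0]]
ft_force: [-1.1, 6.7, 9.9]
opening: -0.0003
finger_force: 4.5
```

```bash
python3 st.py;python3 dial.py d5.png
```

```text
t 32.95 p [0.6734 0.0135 0.117 ] yaw 96.85 q [ 12.  40. -27.  86.  20.  59. -13.] F [-1.0874  6.6517  9.8523] M [1.2204 0.1921 0.0108] op -0.0003 4.541494027362205
white dirs [-167. -166. -165. -164. -163. -162. -161. -160. -159. -158. -157. -156.
 -155. -154. -153. -152. -151. -148.   75.   76.   77.   78.   79.   80.]
zero -177.22461764273277 reading 21.141709150807472
```

The dial stayed at 77° over 30° of orbit, against about 0.35 N m of friction. That is more than the 0.1 N m wheel drag, so it is dead on its stop, and well under 0.6. Next, the handle.

Run:
```python
from h import *
c=camera_info('top'); im=cv2.imread('pics/top0.png'); g=im.min(2)
m=(g>150).astype(np.uint8); roi=np.zeros_like(m); roi[280:302,270:345]=1; m*=roi
for u in range(276,342,6): print(u,np.where(m[:,u])[0], end=' ')
print()
for uv in ((279,291),(335,297.5),(307,294.3)): print(toplane(c,uv,.115))
s=telemetry.get_state()
print('lift'); rows(s['ee_pos'],s['eef_rot'],[*s['ee_pos'][:2],.195],0,2,0.4)
p=np.array(s['ee_pos']);p[2]=.195
rows(p,s['eef_rot'],[.459,.0253,.195],14.3,6,.4)
```

```text
276 [286 287 288 289 290 291] 282 [288 289 290 291 292] 288 [289 290 291 292 293] 294 [290 291 292 293 294] 300 [291 292 293 294 300 301] 306 [291 292 293 294 295 296 297 298 299 300 301] 312 [282 283 284 287 288 289 290 291 292 293 294 295 296 297] 318 [282 283 284 293 294 295 296 297] 324 [294 295 296 297 298] 330 [295 296 297 298] 336 [280 281 282 283 284 285 286 287 288 289 290 291 292 293 294 295 296] 
[0.4629 0.0752 0.115 ]
[ 0.4517 -0.0347  0.115 ]
[0.4572 0.0202 0.115 ]
lift
[0.0, 0.0, -0.97, 0.0, 0.0, 0.0, 0.4]
[0.01, 0.01, -0.98, 0.0, 0.0, 0.0, 0.4]
[0.15, -0.88, -0.0, 0.0, 0.0, 0.3, 0.4]
[0.12, -0.89, -0.0, 0.0, 0.0, 0.3, 0.4]
[0.08, -0.89, -0.0, 0.0, 0.0, 0.3, 0.4]
[0.04, -0.9, -0.01, 0.0, 0.0, 0.3, 0.4]
[0.01, -0.89, -0.0, 0.0, 0.0, 0.3, 0.4]
[-0.04, -0.9, -0.01, 0.0, 0.0, 0.3, 0.4]
```

Call:
arm_command(rows=[[0,0,-0.97,0,0,0,0],[0,0,-0.98,0,0,0,0.4],[0.15,-0.88,0,0,0,0.3,0.4],[0.12,-0.89,0,0,0,0.3,0.4],[0.08,-0.89,0,0,0,0.3,0.4],[0.04,-0.9,0,0,0,0.3,0.4],[0.01,-0.89,0,0,0,0.3,0.4],[-0.04,-0.9,0,0,0,0.3,0.4],[0,0,0,0,0,0,0.4],[0,0,0,0,0,0,0.4]])

```text
time: 34.0
ee_pos: [0.4575, 0.0211, 0.1935]
eef_rot: [[0.13, 0.992, 0.001], [0.992, -0.13, -0.001], [-0.0, 0.001, -1.0]]
ft_force: [0.3, -0.7, 0.0]
opening: 0.0343
finger_force: 0.0
```

```bash
python3 st.py
python3 - <<'E'
from h import *
a=grab_frame('wrist')
cv2.imwrite('pics/hd.png',a)
E
```

```text
t 34.0 p [0.4575 0.0211 0.1935] yaw 82.56 q [ 16.  17. -28. 113.  10.  52. -25.] F [ 0.3199 -0.7229  0.0207] M [ 0.0427 -0.0695 -0.0257] op 0.0343 0.0
```

View pics/hd.png

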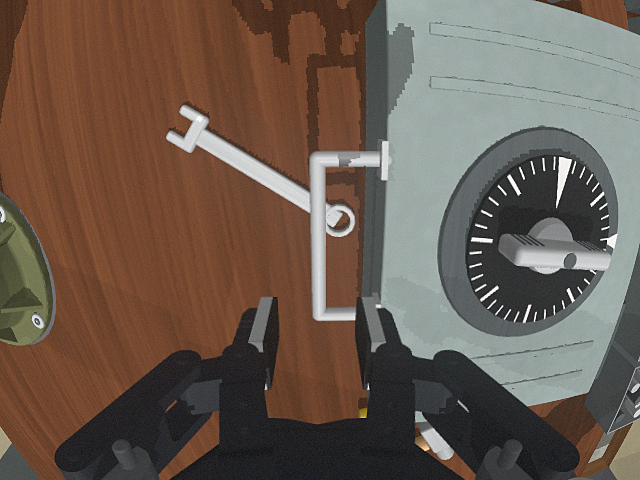

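The handle bar runs at column 319 from row 158 to 318, centred between the pads at columns 265 and 368. The dial wedge sits at about 9½ past the index. I'll check the handle position by ray.

```bash
python3 - <<'E'
from h import *
c=camera_info('wrist')
for uv in ((319,158),(319,317)): print(wray(c,uv,.116))
E
python3 st.py
```

```text
[0.4674 0.0775 0.116 ]
[ 0.4532 -0.0337  0.116 ]
t 34.05 p [0.4584 0.0211 0.1934] yaw 82.54 q [ 16.  17. -28. 112.  10.  52. -25.] F [-0.1565 -0.8335 -0.0573] M [-0.024  -0.0621  0.0013] op 0.0335 0.0
```

Call:
arm_command(rows=[[0,0.02,0.95,0,0,0,0.4],[0,0,0.95,0,0,0,0.4],[0,0,0.45,0,0,0,0.4],[0,0,0.2,0,0,0,0.4],[0,0,0,0,0,0,0.4]])

```text
time: 34.55
ee_pos: [0.4588, 0.0212, 0.09]
eef_rot: [[0.13, 0.992, -0.001], [0.992, -0.13, 0.001], [0.0, -0.002, -1.0]]
ft_force: [0.3, 0.4, 0.0]
opening: 0.034
finger_force: 0.0
```

Call:
arm_command(rows=[[0,0,0,0,0,0,0],[0,0,0,0,0,0,0],[0,0,0,0,0,0,0],[0,0,0,0,0,0,0]], force=25)

```text
time: 34.95
ee_pos: [0.4587, 0.0212, 0.0917]
eef_rot: [[0.13, 0.992, 0.001], [0.992, -0.13, 0.0], [0.0, 0.001, -1.0]]
ft_force: [-2.3, 2.0, 3.4]
opening: 0.009
finger_force: 25.6
```

```bash
python3 st.py
```

```text
t 34.95 p [0.4587 0.0212 0.0917] yaw 82.53 q [ 12.  26. -25. 120.  17.  37. -32.] F [-2.3136  1.9564  3.4232] M [0.2728 0.3323 0.036 ] op 0.009 25.55608034133911
```

Call:
arm_command(rows=[[0,0,-0.05,0,0,0,0],[0,0,-0.05,0,0,0,0],[0,0,0,0,0,0,0]])

```text
time: 35.25
ee_pos: [0.4587, 0.0212, 0.0953]
eef_rot: [[0.13, 0.991, 0.001], [0.991, -0.13, 0.0], [0.0, 0.001, -1.0]]
ft_force: [-0.5, 1.9, 1.6]
opening: 0.0087
finger_force: 25.3
```

Call:
arm_command(rows=[[0,0,-0.04,0,0,0,0],[0,0,0,0,0,0,0]])

```text
time: 35.45
ee_pos: [0.4587, 0.0212, 0.0968]
eef_rot: [[0.13, 0.991, 0.001], [0.991, -0.13, 0.0], [0.0, 0.001, -1.0]]
ft_force: [-0.5, 2.5, 0.1]
opening: 0.0088
finger_force: 25.2
```

Run:
```python
import numpy as np
f=np.radians(np.r_[1.1,np.linspace(1.1,53,25)[1:]]); p=np.c_[.285*(1-np.cos(f)),-.285*np.sin(f)]/.04
d=np.round(np.diff(np.r_[[[0,0]],p-p[0]],axis=0)[1:],2)
print(d.tolist(),d.sum(0)*.04)
```

```text
[[0.01, -0.27], [0.02, -0.27], [0.03, -0.27], [0.04, -0.27], [0.05, -0.26], [0.06, -0.26], [0.07, -0.26], [0.08, -0.26], [0.09, -0.25], [0.1, -0.25], [0.11, -0.25], [0.12, -0.24], [0.13, -0.24], [0.14, -0.23], [0.14, -0.23], [0.15, -0.22], [0.16, -0.22], [0.17, -0.21], [0.18, -0.2], [0.18, -0.2], [0.19, -0.19], [0.2, -0.18], [0.21, -0.17], [0.21, -0.17]] [ 0.1136 -0.2228]
```

Call:
arm_command(rows=[[0,0.0,-0.1,0,0,0,0],[0,0.0,-0.17,0,0,0,0],[0,0,0,0,0,0,0]])

```text
time: 35.75
ee_pos: [0.4591, 0.0211, 0.1083]
eef_rot: [[0.13, 0.991, 0.002], [0.991, -0.13, 0.0], [0.0, 0.002, -1.0]]
ft_force: [2.4, 3.5, -0.2]
opening: 0.0084
finger_force: 25.2
```

Call:
arm_command(rows=[[0,0.03,-0.27,0,0,0,0],[0,0.03,-0.27,0,0,0,0],[0,0.04,-0.27,0,0,0,0],[0,0.05,-0.26,0,0,0,0]])

```text
time: 36.15
ee_pos: [0.4648, 0.0204, 0.1507]
eef_rot: [[0.13, 0.991, 0.001], [0.991, -0.13, 0.001], [0.001, 0.001, -1.0]]
ft_force: [5.9, 3.1, -4.6]
opening: 0.0085
finger_force: 24.7
```

```bash
python3 st.py
```

```text
t 36.15 p [0.4648 0.0204 0.1507] yaw 82.52 q [ 15.  21. -27. 115.  13.  47. -28.] F [ 5.9352  3.0708 -4.5539] M [ 0.6474 -1.0003  0.0918] op 0.0085 24.659160375595093
```

The lid is free and rising. I'll carry on along the arc.

Call:
arm_command(rows=[[0,0.08,-0.26,0,0,0,0],[0,0.08,-0.26,0,0,0,0],[0,0.08,-0.26,0,0,0,0],[0,0.09,-0.25,0,0,0,0],[0,0.1,-0.25,0,0,0,0],[0,0.11,-0.25,0,0,0,0],[0,0.12,-0.24,0,0,0,0],[0,0.13,-0.24,0,0,0,0],[0,0.14,-0.23,0,0,0,0]])

```text
time: 37.05
ee_pos: [0.4994, 0.0163, 0.2399]
eef_rot: [[0.129, 0.992, -0.004], [0.992, -0.129, 0.001], [0.0, -0.004, -1.0]]
ft_force: [-3.1, 6.3, -1.0]
opening: 0.0086
finger_force: 24.3
```

```bash
python3 st.py
```

```text
t 37.05 p [0.4994 0.0163 0.2399] yaw 82.57 q [ 16.  18. -29. 103.  10.  62. -23.] F [-3.0699  6.3075 -0.9659] M [1.3509 0.674  0.0174] op 0.0086 24.29506480693817
```

Call:
arm_command(rows=[[0.02,0.13,-0.23,0,0,0,0],[0.02,0.15,-0.22,0,0,0,0],[0,0.16,-0.22,0,0,0,0],[0,0.17,-0.21,0,0,0,0],[0,0.18,-0.2,0,0,0,0],[0,0.18,-0.2,0,0,0,0],[0,0.19,-0.19,0,0,0,0],[0,0.2,-0.18,0,0,0,0],[0,0.21,-0.17,0,0,0,0],[0,0.21,-0.17,0,0,0,0],[0,0,0,0,0,0,0]])

```text
time: 38.15
ee_pos: [0.5716, 0.0078, 0.3215]
eef_rot: [[0.13, 0.991, -0.001], [0.991, -0.13, -0.0], [-0.0, -0.0, -1.0]]
ft_force: [-7.7, 1.8, 10.7]
opening: 0.009
finger_force: 25.5
```

```bash
python3 st.py
```

```text
t 38.15 p [0.5716 0.0078 0.3215] yaw 82.51 q [ 15.  22. -28.  84.  10.  77. -21.] F [-7.6713  1.7558 10.734 ] M [0.4959 1.7245 0.0776] op 0.009 25.483892261981964
```

Call:
arm_command(rows=[[0,-0.02,-0.03,0,0,0,0],[0,0,0,0,0,0,0.15],[0,0,0,0,0,0,0.3],[0,0,0,0,0,0,0.45],[0,0,0,0,0,0,0.45],[0,0,-0.5,0,0,0,0.45],[0,0,-0.9,0,0,0,0.45],[0,0,-0.9,0,0,0,0.45],[0,-0.5,0,0,0,0,0.45],[0,0,0,0,0,0,0.45]])

```text
time: 39.15
ee_pos: [0.5504, 0.011, 0.4141]
eef_rot: [[0.13, 0.992, 0.002], [0.992, -0.13, -0.0], [0.0, 0.002, -1.0]]
ft_force: [0.2, -0.6, 0.2]
opening: 0.0384
finger_force: 0.0
```

```bash
python3 st.py
python3 - <<'E'
from h import *
a=grab_frame('scene'); b=grab_frame('top')
o=np.hstack([cv2.resize(a,(400,300)),cv2.resize(b,(400,300))]); cv2.imwrite('pics/end.png',o)
E
```

```text
t 39.15 p [0.5504 0.011  0.4141] yaw 82.56 q [ 15.  18. -29.  75.   9.  89. -20.] F [ 0.192  -0.6302  0.2421] M [-0.0049  0.0451  0.0081] op 0.0384 0.0
```

View pics/end.png

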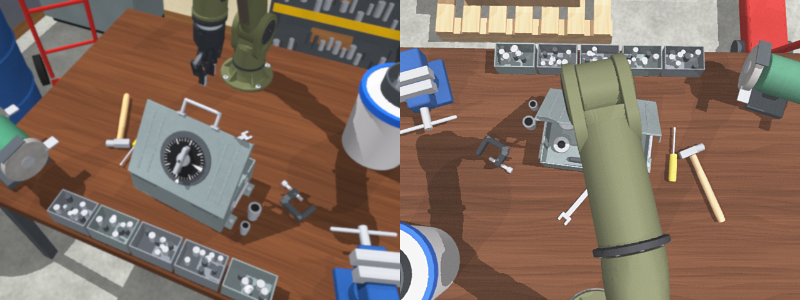

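The scene view shows the lid standing open with the handle at about (203,102), the gripper clear, and all the tools where they were. I'll check the angle quickly before handing in.

Run:
```python
from h import *
s=camera_info('scene'); b=np.radians(-7.5); x=np.array([np.cos(b),np.sin(b),0]); H=np.r_[.6227,.0038,.110]+.12*x
for f in (40,45,50,54,58):
    r=np.radians(f); print(f,proj(s,H-.285*np.cos(r)*x+np.r_[0,0,.285*np.sin(r)]) /1.6)
im=grab_frame('scene'); m=(im.min(2)>150)[140:190,295:360]; v,u=np.where(m); print('bar px',(u.mean()+295)/1.6,(np.percentile(v,[5,50,95])+140)/1.6)
```

```text
40 [209.7367 107.3168]
45 [207.2443 106.5497]
50 [204.3605 106.4508]
54 [201.7717 106.8844]
58 [198.9352 107.798 ]
bar px 201.78779069767438 [ 99.375 106.875 117.5  ]
```

The lid stands at about 52–54°.

```bash
python3 -c "
from rig import ticket
print(ticket.sign_off())"
```

```text
the job is handed in; nothing more can be done
None
```

The strongbox is open and the job is handed in: the dial was run 15–20–stop, and the lid stands at about 53° with the gripper clear and the tools where they were; while finding the fingertip height I once pressed the locked dial's grip bar with about 46 N.

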